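# Fit the filter block and hold the hand pump drawn

### The job

Press the small rectangular filter block (the one that fits) fully home into the recess of the extraction station, flush with the deck. Then draw the pump plunger straight up by its knob by 40 mm, to where the dark line on the rod is level with the top of the pump, without forcing it sideways in its bore or drawing it much too far, and finish holding it there, for it sinks back if let go. Leave the other things where they are.

Things in the scene. Friction and masses are not known exactly. Their poses are not given: they have to be found in the camera images.
- filter_mid (a point): filter block to use, loose on the table: light grey, 30 (its x) x 44 (its y) x 18 mm high, with a black upright tab centred on top, 10 mm thick (x), 30 long (y), 26 tall; 40 to 85 g. Point half-way up: 22 mm above its underside, 4 mm above the grey part's top; z up. Fits either way round. It lies in one of three places to the left of the station; a wider block and a round filter are in the others
- recess (a point): centre of the mouth of the rectangular recess, level with the top of the grey deck (100 x 100 mm, 30 mm high) of the fixed extraction station. The recess is 33 (its x) x 47 (its y) x 18 mm deep; z up. With the block flush, the filter's point is 4 mm above this one and only its tab stands out. The pump stands 95 mm away, towards -y of this frame
- gasket (a joint): how far the rubber gasket in the recess is pressed down, m: 0 raised 4 mm above the recess floor, 0.004 with the block home. A block merely laid in stays 4 mm proud; the gasket gives way at about 6 N and stays down (press with about 10 N or more, until the block meets the rigid floor)
- knob (a point): centre of the pump plunger's round black knob, diameter 28 mm, 24 high. Below it a steel rod, diameter 20, 100 long, stands loose in the bore, resting on the bore's floor; then the knob's underside is 20 mm and this point 32 mm above the pump's top. A dark line 3 mm tall rings the rod 40 mm below the pump's top at rest. 0.24 to 0.39 kg; z up along the rod; turns freely
- mouth (a point): centre of the bore's mouth, on top of the fixed aluminium pump body (50 x 50 mm, 90 mm high) of the station. The bore is upright, diameter 21 mm, 80 mm deep. z up; with the plunger drawn 40 mm the knob's centre is 72 mm above this point.
- wide_filter: decoy filter block like the right one but too big for the recess: 44 x 60 x 18 mm with a 10 x 30 x 26 mm tab on top; origin at the centre of its underside (bystander)
- round_filter: round filter disc, diameter 48 mm, 18 mm high, with a 14 mm round stub 26 mm tall on top; origin at the centre of its underside (bystander)
- bottle: white plastic bottle, diameter 50 mm, 95 mm tall, standing; origin at the centre of its underside (bystander)
- jar: amber glass jar, diameter 54 mm, 70 mm tall, standing; origin at the centre of its underside (bystander)
- dish: glass dish, diameter 70 mm, 15 mm high; origin at the centre of its underside (bystander)
- spatula: lab spatula about 160 mm long, lying flat along its own x; origin at the middle of its underside (bystander)
- tube_rack: blue tube rack with capped tubes, 55 x 170 x 95 mm; origin at the centre of its underside (bystander)
Mind the look-alikes: they are no part of the job. What is shaped like the part that bears recess but purple is not meant.

How it is judged:
On the way, in this order (a step that is already met when the one before it is completed fails the run):
1. the filter block is pressed flush into the recess, the plunger still down (z of filter_mid in the frame of recess between 0.001 and 0.0058 m and x of filter_mid in the frame of recess between -0.004 and 0.004 m and y of filter_mid in the frame of recess between -0.004 and 0.004 m and angle between the z axis of filter_mid and the z axis of recess, either way round below 0.06 rad and z of knob in the frame of mouth below 0.042 m), for 0.2 s.
2. the plunger is drawn 40 mm (within 5 mm) and held by the fingers (z of knob in the frame of mouth between 0.067 and 0.077 m and horizontal distance between knob and mouth below 0.006 m and angle between the z axis of knob and the z axis of mouth, either way round below 0.06 rad and contact force between plunger and the fingers above 1 N and linear speed of plunger below 0.01 m/s), for 0.3 s.
At the end, for the whole second after the job is handed in: The filter block sits in the recess flush within 1.8 mm and level; the plunger, upright in its bore, is held at rest by the fingers 40 mm (within 5 mm) above its lowest place, pressing on the bore with less than 15 N (all of step 2 and z of filter_mid in the frame of recess between 0.001 and 0.0058 m and x of filter_mid in the frame of recess between -0.004 and 0.004 m and y of filter_mid in the frame of recess between -0.004 and 0.004 m and angle between the z axis of filter_mid and the z axis of recess, either way round below 0.06 rad and contact force between plunger and station below 15 N); the arm keeps its last pose, push and grip.
It fails at once if while drawn, the plunger is forced against its bore (over 25 N) (z of knob in the frame of mouth above 0.037 m and contact force between plunger and station above 25 N).
It fails at once if the plunger is drawn more than 60 mm (z of knob in the frame of mouth above 0.092 m).
It fails at once if a bystander is moved more than 20 mm (distance of any of wide_filter, round_filter, bottle, jar, dish, spatula, tube_rack from where it was at the start of the episode above 0.02 m).
It also fails if it takes over 61 s, if anything falls off the work surface, if the arm or the gripper's body presses on something with over 40 N, if the wrist force passes 120 N, or if a joint passes its speed limit or range.

### The arm

A 6-joint arm with a two-finger parallel gripper is mounted at the origin on the work surface. World frame = base frame: x ahead of the robot, y to its left, z up, the work surface at z = 0. Lengths are in m, angles in rad, forces in N, time in s.
With the tool pointing down it reaches from about 0.35 to 0.85 m from the base axis. Payload 8.1 kg.
Tool frame: the origin (TCP) lies on the mounting face of the last link; the fingertips stand 186 mm ahead of it and the grasp point (between the pads) lies 167 mm ahead of it; z points along the fingers, y is the line along which they close (so a half turn about z gives the same grasp; the last joint's range is limited). The gripper opens to 93 mm and grips with 3 to 60 N. Pads are 15 mm wide; open, the fingers measure 128 mm over their backs; the gripper's body (75 mm by 188 mm) begins 65 mm behind the grasp point.
Start: joints at [1.121, 0.13, 1.488, -0, 1.523, -0.085], TCP at [0.214, 0.561, 0.405] pointing down, gripper open.
Joint ranges: [-2.96, 2.96], [-0.89, 2.26], [0.02, 2.5], [-1.34, 4.48], [0, 2.73], [-2.66, 2.66]. Speed limits (rad/s): [2.39, 2.39, 2.79, 3.14, 3.14, 3.14].

### API

Orientations are given as a rotation vector (axis times angle).
In Python, from plant import read_state, read_camera, camera_params, close_job gives the robot as it stands. The module is installed in compiled form; this text tells all that it offers.
- The arm moves only by the tool servo_tool, never from a script. Its argument "increments" is a list of rows, each an object with "slide": the shift along the tool's x, y, z in mm, a list of three; "dr": the turn, a rotation vector about the tool's x, y, z in rad, a list of three; "jaw": the closure, from 0 (fully open) to 1 (shut). In form: [{"slide": [x, y, z], "dr": [ax, ay, az], "jaw": jaw}, ...]. A call has 1 to 20 rows; each row is the pose to reach, as a shift and turn from the pose commanded when the call began, along the tool's axes at that moment; what a row does not reach only later rows make up. A row lasts 1/10 s, in which the tool goes at most 50 mm and 8.59 degrees, less where a joint would pass 70% of its speed; a pose out of reach is approached as far as the arm can. A call with a gripper value outside its range is refused whole. The fingers move at their own pace and stop on an object; "force" is the grip in N (left out, the last holds). Time passes only in rows, so rows that repeat a pose let the fingers close. It gives the time, the measured TCP pose, the force, the opening and the grip force at its end, in the units of the state.
- read_state(): the state, without advancing time (a new reading comes with each control period).
- read_camera(name): name is "scene" or "side" or "wrist"; returns (picture, depth): 400x640x3 uint8, red, green, blue; 400x640 float32, m along the optical axis (not along the pixel's ray), 0 where there is no reading.
- camera_params(name): a dict with "fx", "fy", "cx", "cy" (pixels), "rvec" (rotation vector, rad) and "tvec" (3), from world to camera coordinates, as OpenCV has them. Camera axes: x right, y down, z forward; pixel columns grow to the right and rows downward; lengths in m; the calibration is good to about 2 mm. The wrist camera is an equidistant fisheye: a pixel r from the principal point sees the ray r / f radians off the axis. A picture is of the moment at which its call begins: read the wrist's pose just before it. camera_params takes no time and is no camera call; for the wrist camera it gives the pose at the moment of the call.
- close_job(): hands the job in; it is judged then, once.
The state is a dict: "t": time; "q": joint angles; "dq": joint speeds; "joint_torque": joint torques, N m; "tool_pos": TCP position; "orientation": TCP orientation; "force": force on the tool from outside, world axes, zero at the start; "wrist_torque": the same for the moment, N m; "opening": finger opening in m; "gripper_force": force on a finger pad.
Only numpy, scipy, OpenCV 4.12 (cv2) and the standard library are available. Lean on these libraries where they do the work, as an engineer would, in place of code of your own. Each camera call takes 0.05 s, during which the arm holds its last target. There are 200 camera calls.

## Working session

There is one attempt and no reset: what is moved stays moved. The work goes in short steps, Python scripts to look and compute and a tool call to move; the robot and the scene stay as the last step left them, time stands still between calls to the robot, and variables do not carry over. Pictures are saved under pics/ and viewed, at most 10 in all, crops included, and the job is handed in when it is done.

Besides the shell and the picture viewer there is one more tool, called after "Call:" as name(argument=value, ...), one argument or row to a line, values as JSON. servo_tool: Moves the arm, as the interface text tells. Its arguments: {"type":"object","properties":{"increments":{"type":"array"},"force":{"type":"number"}},"required":["increments"]}

```bash
mkdir -p pics; python3 - <<'E'
from plant import *
import cv2,numpy as np
s=read_state();print(s)
for n in("scene","side"):
    p,d=read_camera(n);cv2.imwrite(f"pics/{n}0.png",p[:,:,::-1]);np.savez(f"{n}0.npz",p=p,d=d);print(n,camera_params(n))
print(camera_params("wrist"))
p,d=read_camera("wrist");cv2.imwrite("pics/wrist0.png",p[:,:,::-1]);np.savez("wrist0.npz",p=p,d=d)
E
```

```text
{'t': 0.0, 'q': array([ 1.12059166e+00,  1.31129247e-01,  1.48928312e+00,  1.77722283e-06,
        1.52299649e+00, -8.53872527e-02]), 'dq': array([-0.00064383, -0.00121919,  0.00047619,  0.00210359, -0.00171189,
        0.00023547]), 'joint_torque': array([-3.11385984e-04, -5.59827483e+01, -4.91771328e+01,  7.69764930e-02,
        3.48775322e-02, -1.82453691e-04]), 'tool_pos': array([0.21393712, 0.56031359, 0.4037041 ]), 'orientation': array([-5.69793700e-01, -3.08899691e+00,  2.75003328e-03]), 'force': array([ 0.32749591, -0.70619691,  0.86515225]), 'wrist_torque': array([ 0.03984738, -0.01997963, -0.00858589]), 'gripper_force': 0.0, 'opening': 0.09287426606407834}
scene {'fx': 421.1169732613753, 'fy': 421.1169732613753, 'cx': 324.5670579745085, 'cy': 208.52148878847592, 'rvec': array([ 1.40479975,  2.10470509, -0.95202597]), 'tvec': array([ 0.29955555, -0.17753241,  1.99214715])}
side {'fx': 451.79193168024716, 'fy': 451.79193168024716, 'cx': 315.11737991900395, 'cy': 199.2354326920002, 'rvec': array([ 0.00991065, -2.92696072,  1.09900505]), 'tvec': array([0.47345074, 0.17208147, 1.33900102])}
{'fx': 309.70691628693146, 'fy': 309.70691628693146, 'cx': 317.65792547229273, 'cy': 195.11408955955466, 'rvec': array([-2.41538676, -1.66531643, -0.20003628]), 'tvec': array([-0.5992442 , -0.02871863,  0.39040891])}
```

View pics/scene0.png

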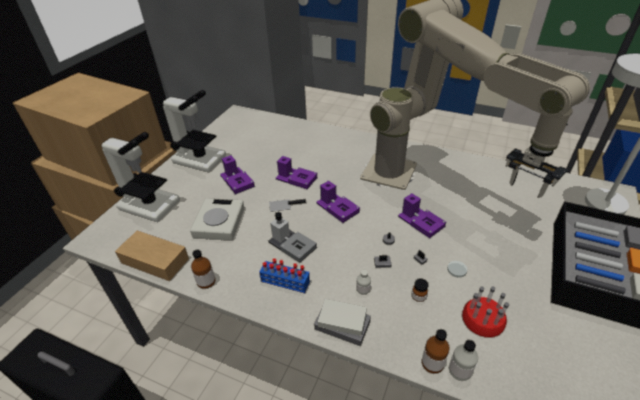

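View pics/side0.png

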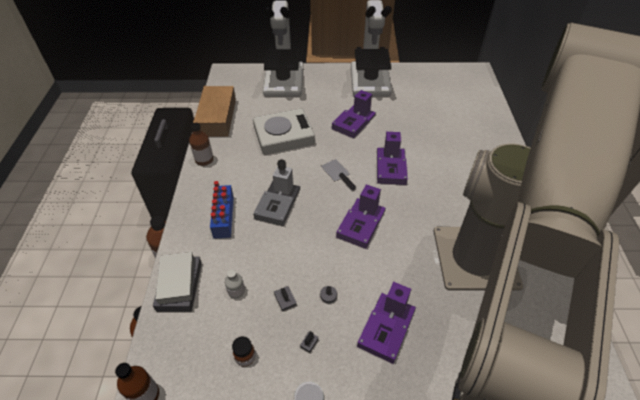

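The scene view shows the grey station at about (293,240), with its pump knob at (279,216). In the side view the station is at (278,203), with its knob at (282,166). The purple ones are look-alikes. In the side view the round filter is at (328,294), one block at (285,298) and a smaller one at (310,341), so the smaller is probably the right filter.

```bash
cat > h.py <<'E'
import numpy as np,cv2
from scipy.spatial.transform import Rotation as R
def ray(P,uv):
    uv=np.atleast_2d(np.asarray(uv,float));M=R.from_rotvec(P['rvec']).as_matrix()
    x=(uv[:,0]-P['cx'])/P['fx'];y=(uv[:,1]-P['cy'])/P['fy']
    if P.get('fish'):
        th=np.hypot(x,y);k=np.where(th>1e-9,np.sin(th)/np.maximum(th,1e-9),1);c=np.c_[x*k,y*k,np.cos(th)]
    else: c=np.c_[x,y,np.ones(len(x))]
    return -M.T@P['tvec'],c@M
def plane(P,uv,z):
    o,d=ray(P,uv);return o+d*((z-o[2])/d[:,2])[:,None]
def cloud(P,d):
    v,u=np.mgrid[:d.shape[0],:d.shape[1]];o,r=ray(P,np.c_[u.ravel(),v.ravel()])
    M=R.from_rotvec(P['rvec']).as_matrix();fz=r@M[2]
    return (o+r*(d.ravel()/fz)[:,None]).reshape(*d.shape,3)
def two(P1,a,P2,b):
    o1,d1=ray(P1,a);o2,d2=ray(P2,b);d1=d1[0];d2=d2[0]
    s=np.linalg.lstsq(np.c_[d1,-d2],o2-o1,rcond=None)[0];p,q=o1+s[0]*d1,o2+s[1]*d2
    return (p+q)/2,np.linalg.norm(p-q)
def project(P,X):
    M=R.from_rotvec(P['rvec']).as_matrix();c=np.atleast_2d(X)@M.T+P['tvec'];r=np.hypot(c[:,0],c[:,1])
    k=np.arctan2(r,c[:,2])/np.maximum(r,1e-9) if P.get('fish') else 1/c[:,2]
    return np.c_[P['fx']*c[:,0]*k+P['cx'],P['fy']*c[:,1]*k+P['cy']]
E
python3 - <<'E'
from h import *
from plant import camera_params
C={n:camera_params(n) for n in("scene","side")}
D={n:np.load(n+"0.npz") for n in C}
for nm,n,u,v in[("deck","side",270,208),("knob","side",282,166),("round","side",328,291),("b1","side",285,296),("b2","side",310,339),("deckS","scene",298,245),("knobS","scene",279,216),("blockS383","scene",383,259),("S421","scene",421,256)]:
    X=cloud(C[n],D[n]['d']);w=X[v-1:v+2,u-1:u+2].reshape(-1,3);print(nm,np.median(w,0).round(3))
X=cloud(C['side'],D['side']['d']);a=X[270:360,255:345]
for nm,(u,v) in {"b1":(285,298),"b2":(310,341),"r":(328,294)}.items():
    w=X[v-20:v+20,u-18:u+18].reshape(-1,3)
    m=(w[:,2]>.012)&(w[:,2]<.024);b=w[m];t=w[w[:,2]>.034]
    print(nm,m.sum(),cv2.minAreaRect((b[:,:2]*1000).astype(np.float32)),t.mean(0).round(3),t[:,2].max())
i=np.hstack([cv2.resize(D['side']['p'][255:365,250:350],None,fx=4,fy=4,interpolation=2),cv2.resize(D['side']['p'][150:230,240:310],None,fx=5.5,fy=5.5,interpolation=2)])
cv2.imwrite("pics/c.png",i[:,:,::-1]) ;print(i.shape)
E
```

```text
deck [ 0.621 -0.181  0.011]
knob [ 0.579 -0.255  0.127]
round [0.437 0.136 0.038]
b1 [0.552 0.153 0.042]
b2 [0.483 0.273 0.04 ]
deckS [ 0.603 -0.181  0.014]
knobS [ 0.59  -0.258  0.13 ]
blockS383 [0.558 0.146 0.027]
S421 [0.492 0.272 0.028]
b1 258 ((554.7053833007812, 143.53277587890625), (43.93290710449219, 62.206058502197266), 25.84455108642578) [0.542 0.216 0.167] 1.1268623514701952
b2 133 ((486.18597412109375, 269.0209045410156), (45.905025482177734, 30.592731475830078), 59.921905517578125) [0.484 0.303 0.114] 1.1268623514701952
r 180 ((434.5732116699219, 131.27622985839844), (46.253273010253906, 46.4986686706543), 43.163604736328125) [0.437 0.236 0.222] 1.1268623514701952
(440, 785, 3)
```

View pics/c.png

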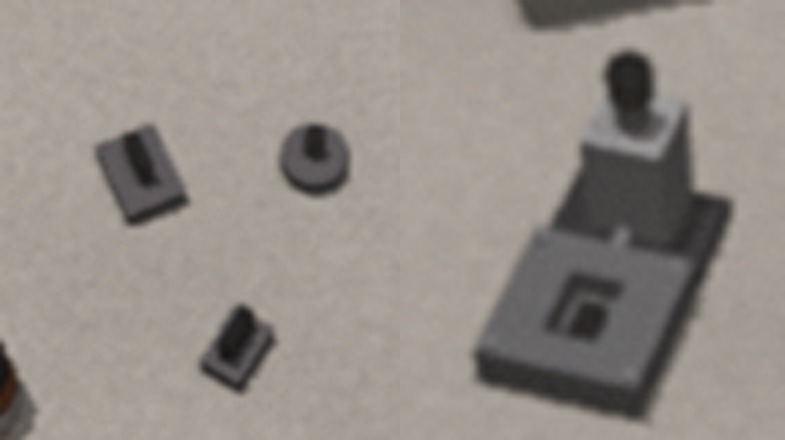

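The crop shows the small block at the lower middle, its long side at about 60° in world axes; the 46×31 mm measured fits the right filter. The wide block is at upper left and the round one at upper right. The station is on the right, its recess at crop pixel (585,305) and the knob at (630,80).

```bash
cat > m.py <<'E'
# slide (mm) and z-turn in tool axes from present pose to a TCP target with tool-y direction ydeg (world, mod 180)
from h import *
from plant import *
def go(t,ydeg):
    s=read_state();T=R.from_rotvec(s['orientation']);M=T.as_matrix()
    y=np.array([np.cos(np.radians(ydeg)),np.sin(np.radians(ydeg)),0])
    if y@M[:,1]<0:y=-y
    z=np.array([0,0,-1.]);G=np.c_[np.cross(y,z),y,z]
    print('t',s['t'],'q6',s['q'][5].round(3),'slide',(M.T@(np.array(t)-s['tool_pos'])*1000).round(1),'dr',R.from_matrix(M.T@G).as_rotvec().round(4))
E
python3 - <<'E'
from m import *
s=read_state();M=R.from_rotvec(s['orientation']).as_matrix();print(M.round(3))
C=camera_params("wrist");o,d=ray(C,[[C['cx'],C['cy']]]);print("cam in tool",M.T@(o-s['tool_pos']),"axis",M.T@d[0])
go([.486,.269,.33],-30)
E
```

```text
[[-0.934  0.357 -0.001]
 [ 0.357  0.934 -0.001]
 [ 0.    -0.001 -1.   ]]
cam in tool [0.06643301 0.00032856 0.01940446] axis [-2.40362455e-01 -5.84823657e-04  9.70683032e-01]
t 0.15 q6 -0.085 slide [-358.1 -175.1   74.1] dr [-1.000e-03 -1.100e-03 -1.412e+00]
```

Call:
servo_tool(
  increments=[
    {"slide": [-358,-175,74],"dr": [0,0,1.73],"jaw": 0},
    {"slide": [-358,-175,74],"dr": [0,0,1.73],"jaw": 0},
    {"slide": [-358,-175,74],"dr": [0,0,1.73],"jaw": 0},
    {"slide": [-358,-175,74],"dr": [0,0,1.73],"jaw": 0},
    {"slide": [-358,-175,74],"dr": [0,0,1.73],"jaw": 0},
    {"slide": [-358,-175,74],"dr": [0,0,1.73],"jaw": 0},
    {"slide": [-358,-175,74],"dr": [0,0,1.73],"jaw": 0},
    {"slide": [-358,-175,74],"dr": [0,0,1.73],"jaw": 0},
    {"slide": [-358,-175,74],"dr": [0,0,1.73],"jaw": 0},
    {"slide": [-358,-175,74],"dr": [0,0,1.73],"jaw": 0},
    {"slide": [-358,-175,74],"dr": [0,0,1.73],"jaw": 0},
    {"slide": [-358,-175,74],"dr": [0,0,1.73],"jaw": 0},
    {"slide": [-358,-175,74],"dr": [0,0,1.73],"jaw": 0},
    {"slide": [-358,-175,74],"dr": [0,0,1.73],"jaw": 0},
  ],
)

```text
t: 1.55
tool_pos: [0.4859, 0.2693, 0.3305]
orientation: [-2.719, -1.574, 0.001]
force: [-0.6, -0.0, 0.1]
opening: 0.093
gripper_force: 0.0
```

```bash
cat > w.py <<'E'
from m import *
def shot(name):
    P=dict(camera_params("wrist"),fish=1);p,d=read_camera("wrist");cv2.imwrite(f"pics/{name}.png",p[:,:,::-1]);np.savez(name+".npz",p=p,d=d,**P);return P,p,d
def load(name):
    z=np.load(name+".npz");return {k:z[k] for k in('fx','fy','cx','cy','rvec','tvec')}|{'fish':1},z['p'],z['d']
E
python3 - <<'E'
from w import *
P,p,d=shot("w1");X=cloud(P,d);print(read_state()['tool_pos'])
near=(np.hypot(X[...,0]-.486,X[...,1]-.269)<.045)&(d>0)
for lo,hi in((.014,.022),(.039,.048)):
    m=near&(X[...,2]>lo)&(X[...,2]<hi);print(m.sum(),np.median(X[m],0),cv2.minAreaRect((X[m][:,:2]*1000).astype(np.float32)))
E
```

```text
[0.48593819 0.26935117 0.33055957]
941 [0.48882404 0.27177532 0.01860802] ((487.6972961425781, 268.2925720214844), (43.951377868652344, 29.344520568847656), 59.696372985839844)
386 [0.48783242 0.26738408 0.04455757] ((487.14398193359375, 267.6582336425781), (29.87009620666504, 10.792664527893066), 60.013492584228516)
```

View pics/w1.png

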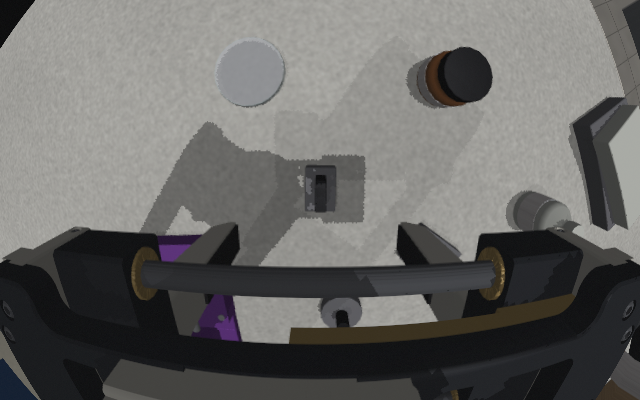

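The wrist view shows the small block under the gripper at (321,187), its tab lined up with the tool. Measured tops of 18.6 and 44.6 mm match the text, and so does the 44×29 mm footprint.

```bash
python3 -c "
from m import *
go([.4873,.268,.207],-30)"
```

```text
t 1.6 q6 0.935 slide [ -0.5   1.9 123.6] dr [-0.0002  0.0003  0.0022]
```

Call:
servo_tool(
  increments=[
    {"slide": [-0.5,2,40],"dr": [0,0,0],"jaw": 0},
    {"slide": [-0.5,2,80],"dr": [0,0,0],"jaw": 0},
    {"slide": [-0.5,2,110],"dr": [0,0,0],"jaw": 0},
    {"slide": [-0.5,2,123.5],"dr": [0,0,0],"jaw": 0},
    {"slide": [-0.5,2,123.5],"dr": [0,0,0],"jaw": 0.5},
    {"slide": [-0.5,2,123.5],"dr": [0,0,0],"jaw": 1},
    {"slide": [-0.5,2,123.5],"dr": [0,0,0],"jaw": 1},
    {"slide": [-0.5,2,123.5],"dr": [0,0,0],"jaw": 1},
    {"slide": [-0.5,2,123.5],"dr": [0,0,0],"jaw": 1},
    {"slide": [-0.5,2,123.5],"dr": [0,0,0],"jaw": 1},
    {"slide": [-0.5,2,123.5],"dr": [0,0,0],"jaw": 1},
    {"slide": [-0.5,2,123.5],"dr": [0,0,0],"jaw": 1},
  ],
  force=40,
)

```text
t: 2.8
tool_pos: [0.4875, 0.2679, 0.2073]
orientation: [-2.721, -1.57, -0.0]
force: [-0.3, 0.5, 0.5]
opening: 0.0335
gripper_force: 0.0
```

Call:
servo_tool(
  increments=[
    {"slide": [0,0,0],"dr": [0,0,0],"jaw": 1},
    {"slide": [0,0,0],"dr": [0,0,0],"jaw": 1},
    {"slide": [0,0,0],"dr": [0,0,0],"jaw": 1},
    {"slide": [0,0,0],"dr": [0,0,0],"jaw": 1},
    {"slide": [0,0,0],"dr": [0,0,0],"jaw": 1},
    {"slide": [0,0,0],"dr": [0,0,0],"jaw": 1},
    {"slide": [0,0,-30],"dr": [0,0,0],"jaw": 1},
    {"slide": [0,0,-70],"dr": [0,0,0],"jaw": 1},
    {"slide": [0,0,-110],"dr": [0,0,0],"jaw": 1},
    {"slide": [0,0,-150],"dr": [0,0,0],"jaw": 1},
    {"slide": [0,0,-150],"dr": [0,0,0],"jaw": 1},
  ],
)

```text
t: 3.9
tool_pos: [0.4893, 0.2687, 0.3647]
orientation: [2.72, 1.57, 0.018]
force: [1.1, -0.1, 0.0]
opening: 0.0095
gripper_force: 40.0
```

```bash
python3 - <<'E'
from m import *
P=camera_params("side");d=np.load("side0.npz")['d'];p=np.load("side0.npz")['p'];X=cloud(P,d)
near=(np.hypot(X[...,0]-.61,X[...,1]+.20)<.13)&(d>0)
# depth estimate of deck, pump top, knob
for lo,hi in((.024,.036),(.084,.096),(.125,.14)):
    m=near&(X[...,2]>lo)&(X[...,2]<hi);w=X[m];print(m.sum(),w.mean(0).round(4),cv2.minAreaRect((w[:,:2]*1000).astype(np.float32)))
E
```

```text
715 [ 0.606  -0.1804  0.0284] ((598.4205322265625, -210.4391632080078), (177.3800811767578, 102.23199462890625), 74.20069122314453)
140 [ 0.5798 -0.2615  0.0885] ((581.6058349609375, -267.0714111328125), (52.61140823364258, 50.587921142578125), 76.19831848144531)
53 [ 0.5808 -0.265   0.131 ] ((581.0858154296875, -266.46490478515625), (22.526573181152344, 26.665786743164062), 1.0032578706741333)
```

```bash
python3 -c "
from m import *
go([.588,-.235,.39],-15)"
```

```text
t 3.9 q6 0.934 slide [-386.5  337.7  -26.6] dr [ 0.0079 -0.0082 -0.2621]
```

Call:
servo_tool(
  increments=[
    {"slide": [-386,338,-27],"dr": [0.008,-0.008,-0.262],"jaw": 1},
    {"slide": [-386,338,-27],"dr": [0.008,-0.008,-0.262],"jaw": 1},
    {"slide": [-386,338,-27],"dr": [0.008,-0.008,-0.262],"jaw": 1},
    {"slide": [-386,338,-27],"dr": [0.008,-0.008,-0.262],"jaw": 1},
    {"slide": [-386,338,-27],"dr": [0.008,-0.008,-0.262],"jaw": 1},
    {"slide": [-386,338,-27],"dr": [0.008,-0.008,-0.262],"jaw": 1},
    {"slide": [-386,338,-27],"dr": [0.008,-0.008,-0.262],"jaw": 1},
    {"slide": [-386,338,-27],"dr": [0.008,-0.008,-0.262],"jaw": 1},
    {"slide": [-386,338,-27],"dr": [0.008,-0.008,-0.262],"jaw": 1},
    {"slide": [-386,338,-27],"dr": [0.008,-0.008,-0.262],"jaw": 1},
    {"slide": [-386,338,-27],"dr": [0.008,-0.008,-0.262],"jaw": 1},
    {"slide": [-386,338,-27],"dr": [0.008,-0.008,-0.262],"jaw": 1},
    {"slide": [-386,338,-27],"dr": [0.008,-0.008,-0.262],"jaw": 1},
    {"slide": [-386,338,-27],"dr": [0.008,-0.008,-0.262],"jaw": 1},
  ],
)

```text
t: 5.3
tool_pos: [0.587, -0.2342, 0.3837]
orientation: [-2.488, -1.911, 0.017]
force: [-0.5, -0.8, -0.9]
opening: 0.0094
gripper_force: 40.0
```

```bash
python3 - <<'E'
from w import *
P,p,d=shot("w2");X=cloud(P,d);print(read_state()['tool_pos'])
near=(np.hypot(X[...,0]-.606,X[...,1]+.175)<.09)&(d>0)
for lo,hi in((.024,.036),(.005,.018)):
    m=near&(X[...,2]>lo)&(X[...,2]<hi)
    if hi<.02:m&=np.hypot(X[...,0]-.606,X[...,1]+.175)<.035
    w=X[m];print(m.sum(),np.median(w,0).round(4),cv2.minAreaRect((w[:,:2]*1000).astype(np.float32)))
E
```

```text
[ 0.58704637 -0.23407042  0.38389576]
7467 [ 0.6077 -0.1793  0.0306] ((607.34912109375, -188.06588745117188), (121.1969985961914, 100.57615661621094), 73.72236633300781)
1232 [ 0.6099 -0.1785  0.0133] ((609.9720458984375, -177.9989776611328), (47.657474517822266, 33.846710205078125), 75.0910415649414)
```

View pics/w2.png

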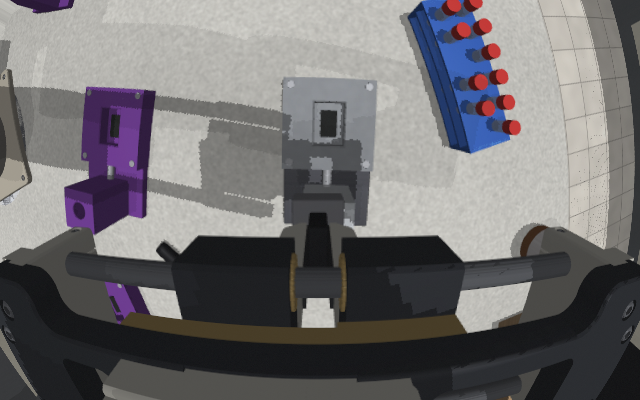

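The wrist view shows the recess at (328,122) in the deck (corners about (283,78) to (376,170)), clear of the held block at (318,220). The rack is to the right, clear of the gripper.

```bash
python3 - <<'E'
from w import *
P,p,d=load("w2");X=cloud(P,d)
hole=((X[...,2]<.026)&(d>0)).astype(np.uint8);hole[:90]=0;hole[160:]=0;hole[:,:300]=0;hole[:,355:]=0
c=max(cv2.findContours(hole,0,2)[0],key=cv2.contourArea)[:,0]
for z in(.0300,.0306):
  w=plane(P,c,z);r=cv2.minAreaRect((w[:,:2]*1000).astype(np.float32));print("rim",r,(w[:,:2].min(0)+w[:,:2].max(0))/2)
# colour-based rim: darker than deck / outer deck edge from colour
g=cv2.cvtColor(p,cv2.COLOR_RGB2GRAY)
cv2.imwrite("pics/w2c.png",cv2.resize(p[70:180,270:390,::-1],None,fx=5,fy=5,interpolation=cv2.INTER_CUBIC))
# deck outline by depth
dk=((X[...,2]>.026)&(X[...,2]<.035)&(d>0)).astype(np.uint8);dk[:,:270]=0;dk[:,390:]=0;dk[168:]=0
c=max(cv2.findContours(dk,0,2)[0],key=cv2.contourArea)[:,0];w=plane(P,c,.03);print("deck",cv2.minAreaRect((w[:,:2]*1000).astype(np.float32)))
s=read_state();print(R.from_rotvec(s['orientation']).as_matrix().round(4))
# held tab/block
m=(d>0)&(X[...,2]<.24)&(X[...,2]>.17);m[:205]=0;v,u=np.nonzero(m[:, 290:345]);
M=R.from_rotvec(s['orientation']).as_matrix();L=(X-s['tool_pos'])@M
b=(d>0)&(abs(L[...,0])<.05)&(abs(L[...,1])<.03)&(L[...,2]>.186)&(L[...,2]<.23);print("held",b.sum(),[(L[b][:,i].min().round(4),L[b][:,i].max().round(4)) for i in range(3)] if b.any() else 0)
E
```

```text
rim ((610.1243896484375, -178.1007843017578), (46.491607666015625, 33.249107360839844), 75.0064697265625) [ 0.61002732 -0.17821287]
rim ((610.1132202148438, -178.08599853515625), (46.408050537109375, 33.18935775756836), 75.00652313232422) [ 0.61001626 -0.1781979 ]
deck ((610.7337646484375, -177.13575744628906), (98.26656341552734, 100.69503021240234), 74.23321533203125)
[[ 0.2576  0.9662 -0.0109]
 [ 0.9662 -0.2576 -0.0038]
 [-0.0065 -0.0096 -0.9999]]
held 1352 [(np.float64(0.0071), np.float64(0.0224)), (np.float64(-0.0155), np.float64(0.0148)), (np.float64(0.1861), np.float64(0.2054))]
```

View pics/w2c.png

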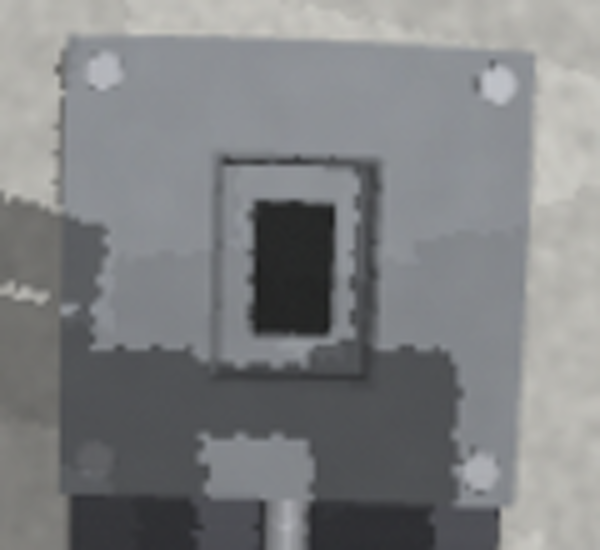

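The crop shows the recess mouth at crop (297,267), with the dark gasket opening inside. It measures 33.2×46.5 mm at 75°, centred at (0.610,-0.178), on a deck at 30.6 mm, which matches the text. The held block is centred in the tool.

```bash
python3 -c "
from m import *
go([.610,-.178,.26],-15);s=read_state();print(s['tool_pos'],s['dq'],s['orientation'],s['q'])"
```

```text
t 5.35 q6 -0.197 slide [ 60.9   8.9 123.4] dr [-0.0096  0.0065  0.0013]
[ 0.58704637 -0.23407042  0.38389576] [ 0.00186332 -0.0050306  -0.00408429 -0.00237472  0.00184784 -0.0004807 ] [-2.48826008 -1.91180171  0.01718043] [-0.45801533  0.23024846  1.41431707 -0.00823067  1.50513716 -0.196903  ]
```

Call:
servo_tool(
  increments=[
    {"slide": [30,4,20],"dr": [-0.005,0.003,0],"jaw": 1},
    {"slide": [61,9,50],"dr": [-0.0096,0.0065,0.001],"jaw": 1},
    {"slide": [61,9,90],"dr": [-0.0096,0.0065,0.001],"jaw": 1},
    {"slide": [61,9,123],"dr": [-0.0096,0.0065,0.001],"jaw": 1},
    {"slide": [61,9,123],"dr": [-0.0096,0.0065,0.001],"jaw": 1},
    {"slide": [61,9,123],"dr": [-0.0096,0.0065,0.001],"jaw": 1},
    {"slide": [61,9,123],"dr": [-0.0096,0.0065,0.001],"jaw": 1},
  ],
)

```text
t: 6.05
tool_pos: [0.6113, -0.1794, 0.2638]
orientation: [2.49, 1.909, 0.004]
force: [-0.2, -0.2, 0.2]
opening: 0.0096
gripper_force: 40.0
```

```bash
python3 - <<'E'
from w import *
go([.610,-.178,.243],-15)
P,p,d=shot("w3");X=cloud(P,d);s=read_state();print(s['tool_pos'],s['force'])
M=R.from_rotvec(s['orientation']).as_matrix();print(M.round(4));L=(X-s['tool_pos'])@M
b=(d>0)&(abs(L[...,0])<.05)&(abs(L[...,1])<.03)&(L[...,2]>.187)&(L[...,2]<.212);print("held",b.sum(),[(L[b][:,i].min().round(4),L[b][:,i].max().round(4)) for i in range(3)])
cv2.imwrite("pics/w3c.png",cv2.resize(p[80:260,210:430,::-1],None,fx=3.3,fy=3.3,interpolation=cv2.INTER_CUBIC))
E
```

```text
t 6.05 q6 -0.103 slide [ 1.1 -1.7 20.7] dr [ 0.0047  0.0007 -0.0008]
[ 0.61135852 -0.1796507   0.26401475] [ 0.47596251 -0.01807899  0.54255701]
[[ 2.598e-01  9.656e-01  4.900e-03]
 [ 9.657e-01 -2.598e-01 -2.200e-03]
 [-8.000e-04  5.300e-03 -1.000e+00]]
held 1353 [(np.float64(0.0072), np.float64(0.0228)), (np.float64(-0.0158), np.float64(0.0144)), (np.float64(0.187), np.float64(0.2057))]
```

View pics/w3c.png

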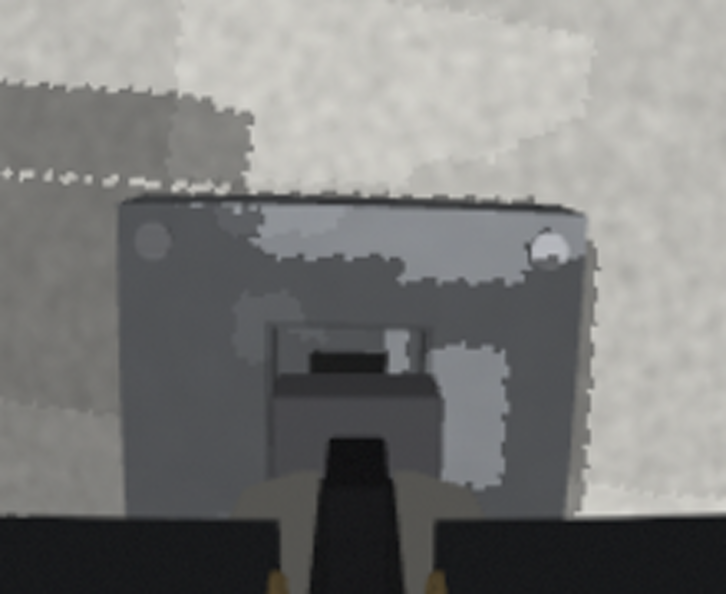

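The crop shows the block hanging just over the recess, its lower front edge at crop row 375 spanning 272–440. The recess rim spans 270–428 beyond it, so a shift of about 1–2 mm along −y of the tool remains.

```bash
python3 - <<'E'
from w import *
P,p,d=load("w3");X=cloud(P,d);s=read_state();M=R.from_rotvec(s['orientation']).as_matrix()
hole=((X[...,2]<.026)&(d>0)).astype(np.uint8);hole[:165]=0;hole[195:]=0;hole[:,:280]=0;hole[:,350:]=0
c=max(cv2.findContours(hole,0,1)[0],key=cv2.contourArea)[:,0]
w=plane(P,c,.0303);L=(w-s['tool_pos'])@M
print(c.min(0),c.max(0),L.min(0),L.max(0))
cy=L[:,1]; far=L[L[:,0]>.015]
print("recess y centre",(cy.min()+cy.max())/2,"width",cy.max()-cy.min(),"x centre",L[:,0].max()-.0235)
E
```

```text
[293 180] [338 194] [ 0.01442381 -0.0180429   0.23360253] [0.02460015 0.01401154 0.23377995]
recess y centre -0.0020156830121778463 width 0.03205444147361656 x centre 0.0011001475421281194
```

Call:
servo_tool(
  increments=[
    {"slide": [0.5,-1.3,5],"dr": [0.0047,0,0],"jaw": 1},
    {"slide": [0.5,-1.3,15],"dr": [0.0047,0,0],"jaw": 1},
    {"slide": [0.5,-1.3,21],"dr": [0.0047,0,0],"jaw": 1},
    {"slide": [0.5,-1.3,24],"dr": [0.0047,0,0],"jaw": 1},
    {"slide": [0.5,-1.3,26],"dr": [0.0047,0,0],"jaw": 1},
    {"slide": [0.5,-1.3,28],"dr": [0.0047,0,0],"jaw": 1},
    {"slide": [0.5,-1.3,30],"dr": [0.0047,0,0],"jaw": 1},
    {"slide": [0.5,-1.3,32],"dr": [0.0047,0,0],"jaw": 1},
    {"slide": [0.5,-1.3,33],"dr": [0.0047,0,0],"jaw": 1},
    {"slide": [0.5,-1.3,33],"dr": [0.0047,0,0],"jaw": 1},
  ],
)

```text
t: 7.1
tool_pos: [0.6095, -0.1788, 0.2286]
orientation: [-2.492, -1.91, 0.003]
force: [2.1, -1.8, 0.8]
opening: 0.0099
gripper_force: 39.9
```

Call:
servo_tool(
  increments=[
    {"slide": [0,0,2],"dr": [0,0,0],"jaw": 1},
    {"slide": [0,0,4],"dr": [0,0,0],"jaw": 1},
    {"slide": [0,0,6],"dr": [0,0,0],"jaw": 1},
    {"slide": [0,0,7],"dr": [0,0,0],"jaw": 1},
    {"slide": [0,0,8],"dr": [0,0,0],"jaw": 1},
    {"slide": [0,0,8.5],"dr": [0,0,0],"jaw": 1},
    {"slide": [0,0,8.5],"dr": [0,0,0],"jaw": 1},
  ],
)

```text
t: 7.8
tool_pos: [0.6096, -0.1788, 0.2199]
orientation: [-2.492, -1.91, 0.003]
force: [1.7, -0.7, 6.2]
opening: 0.0099
gripper_force: 39.9
```

Call:
servo_tool(
  increments=[
    {"slide": [0,0,1],"dr": [0,0,0],"jaw": 1},
    {"slide": [0,0,2],"dr": [0,0,0],"jaw": 1},
    {"slide": [0,0,2],"dr": [0,0,0],"jaw": 1},
    {"slide": [0,0,2],"dr": [0,0,0],"jaw": 1},
  ],
)

```text
t: 8.2
tool_pos: [0.6097, -0.1787, 0.2188]
orientation: [-2.492, -1.91, 0.003]
force: [-2.0, 0.7, 13.4]
opening: 0.0099
gripper_force: 40.0
```

Call:
servo_tool(
  increments=[
    {"slide": [0,0,1],"dr": [0,0,0],"jaw": 1},
    {"slide": [0,0,2],"dr": [0,0,0],"jaw": 1},
    {"slide": [0,0,2],"dr": [0,0,0],"jaw": 1},
    {"slide": [0,0,2],"dr": [0,0,0],"jaw": 1},
  ],
)

```text
t: 8.6
tool_pos: [0.6098, -0.1785, 0.2186]
orientation: [-2.492, -1.91, 0.003]
force: [-7.8, 5.0, 26.2]
opening: 0.0094
gripper_force: 40.0
```

Call:
servo_tool(
  increments=[
    {"slide": [0,0,-2],"dr": [0,0,0],"jaw": 1},
    {"slide": [0,0,-3],"dr": [0,0,0],"jaw": 1},
    {"slide": [0,0,-3],"dr": [0,0,0],"jaw": 0.8},
    {"slide": [0,0,-3],"dr": [0,0,0],"jaw": 0.5},
    {"slide": [0,0,-3],"dr": [0,0,0],"jaw": 0.5},
    {"slide": [0,0,-3],"dr": [0,0,0],"jaw": 0.5},
    {"slide": [0,0,-3],"dr": [0,0,0],"jaw": 0.5},
    {"slide": [0,0,-20],"dr": [0,0,0],"jaw": 0.3},
    {"slide": [0,0,-60],"dr": [0,0,0],"jaw": 0.3},
    {"slide": [0,0,-100],"dr": [0,0,0],"jaw": 0.3},
    {"slide": [0,0,-140],"dr": [0,0,0],"jaw": 0.3},
    {"slide": [0,0,-180],"dr": [0,0,0],"jaw": 0.3},
    {"slide": [-40,0,-180],"dr": [0,0,0],"jaw": 0.3},
    {"slide": [-90,0,-180],"dr": [0,0,0],"jaw": 0.3},
    {"slide": [-130,0,-180],"dr": [0,0,0],"jaw": 0.3},
    {"slide": [-160,0,-180],"dr": [0,0,0],"jaw": 0.3},
    {"slide": [-160,0,-180],"dr": [0,0,0],"jaw": 0.3},
    {"slide": [-160,0,-180],"dr": [0,0,0],"jaw": 0.3},
  ],
)

```text
t: 10.4
tool_pos: [0.5679, -0.3337, 0.3965]
orientation: [-2.493, -1.908, 0.003]
force: [-0.4, -0.1, 0.0]
opening: 0.0652
gripper_force: 0.0
```

```bash
python3 - <<'E'
from w import *
P,p,d=shot("w4");X=cloud(P,d);s=read_state();print(s['tool_pos'],s['force'])
rec=np.array([.610,-.178]);a=np.array([.2588,.9659]);pu=rec-.095*a
r=np.hypot(X[...,0]-pu[0],X[...,1]-pu[1])
for nm,m in(("knobtop",(r<.025)&(X[...,2]>.128)&(X[...,2]<.142)),("pumptop",(r<.045)&(X[...,2]>.084)&(X[...,2]<.096)),
  ("tabtop",(np.hypot(X[...,0]-.61,X[...,1]+.178)<.04)&(X[...,2]>.045)&(X[...,2]<.065)),("block",(np.hypot(X[...,0]-.61,X[...,1]+.178)<.013)&(X[...,2]>.02)&(X[...,2]<.04)),("deck",(np.hypot(X[...,0]-.61,X[...,1]+.178)>.034)&(np.hypot(X[...,0]-.61,X[...,1]+.178)<.045)&(X[...,2]>.02)&(X[...,2]<.04))):
    m=m&(d>0);w=X[m];print(nm,m.sum(),np.median(w,0).round(4),cv2.minAreaRect((w[:,:2]*1000).astype(np.float32)),cv2.minEnclosingCircle((w[:,:2]*1000).astype(np.float32)) if nm[0]=='k' else '')
E
```

```text
[ 0.56828424 -0.33285004  0.39627815] [-0.56307267  0.42823762 -0.44681833]
knobtop 973 [ 0.583  -0.2691  0.1346] ((582.9510498046875, -269.1639709472656), (26.77566146850586, 26.56396484375), 75.15876770019531) ((582.913818359375, -269.1120910644531), 14.035455703735352)
pumptop 1963 [ 0.5836 -0.2689  0.0907] ((583.0166625976562, -269.1568908691406), (50.091800689697266, 50.8055419921875), 74.34685516357422) 
tabtop 291 [ 0.6089 -0.1797  0.0564] ((609.3726806640625, -178.47279357910156), (31.16954803466797, 9.400774955749512), 74.64798736572266) 
block 191 [ 0.6138 -0.1786  0.0307] ((609.940185546875, -178.59580993652344), (22.876155853271484, 24.54903793334961), 75.13983154296875) 
deck 2015 [ 0.6093 -0.1806  0.0306] ((609.8529663085938, -177.9638671875), (89.38111877441406, 89.3792953491211), 49.44034194946289)
```

View pics/w4.png

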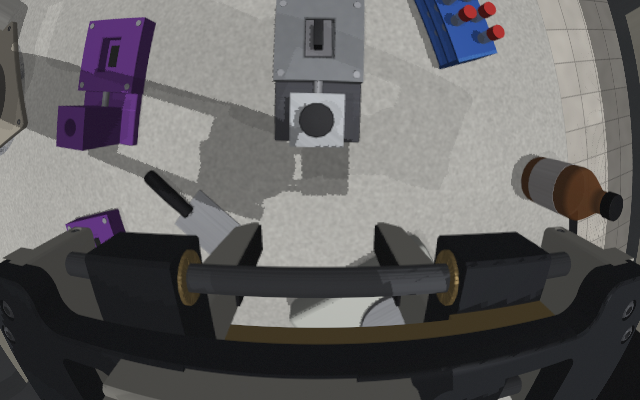

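The view shows the block's tab standing in the recess at (319,37). The block's top is level with the deck (30.7 against 30.6 mm), so it is home. The knob at (316,120) measures (0.583,-0.2691) with its top at 134.6 mm, concentric with the pump.

```bash
python3 -c "
from m import *
go([.583,-.2692,.2895],-15)"
```

```text
t 10.45 q6 -0.344 slide [ 65.3  -2.  106.8] dr [-0.0032  0.0002 -0.0015]
```

Call:
servo_tool(
  increments=[
    {"slide": [30,-2,0],"dr": [-0.003,0,-0.001],"jaw": 0.3},
    {"slide": [65,-2,10],"dr": [-0.003,0,-0.001],"jaw": 0.3},
    {"slide": [65,-2,25],"dr": [-0.003,0,-0.001],"jaw": 0.3},
    {"slide": [65,-2,40],"dr": [-0.003,0,-0.001],"jaw": 0.3},
    {"slide": [65,-2,50],"dr": [-0.003,0,-0.001],"jaw": 0.3},
    {"slide": [65,-2,50],"dr": [-0.003,0,-0.001],"jaw": 0.3},
    {"slide": [65,-2,50],"dr": [-0.003,0,-0.001],"jaw": 0.3},
  ],
  force=25,
)

```text
t: 11.15
tool_pos: [0.5828, -0.2704, 0.345]
orientation: [-2.492, -1.91, 0.002]
force: [-0.1, 0.1, 0.6]
opening: 0.0648
gripper_force: 0.0
```

```bash
python3 -c "
from m import *
go([.583,-.2692,.2895],-15)"
```

```text
t 11.15 q6 -0.251 slide [ 1.3  0.  55.5] dr [-0.0017  0.0003 -0.001 ]
```

Call:
servo_tool(
  increments=[
    {"slide": [1.3,0,15],"dr": [0,0,0],"jaw": 0.3},
    {"slide": [1.3,0,30],"dr": [0,0,0],"jaw": 0.3},
    {"slide": [1.3,0,45],"dr": [0,0,0],"jaw": 0.3},
    {"slide": [1.3,0,55],"dr": [0,0,0],"jaw": 0.3},
    {"slide": [1.3,0,55],"dr": [0,0,0],"jaw": 0.3},
    {"slide": [1.3,0,55],"dr": [0,0,0],"jaw": 0.3},
  ],
)

```text
t: 11.75
tool_pos: [0.5832, -0.2686, 0.2899]
orientation: [-2.492, -1.911, 0.002]
force: [0.3, -0.5, 0.5]
opening: 0.0651
gripper_force: 0.0
```

```bash
python3 -c "
from m import *
go([.583,-.2692,.2895],-15);s=read_state();print(s['force'],R.from_rotvec(s['orientation']).as_matrix().round(4))"
```

```text
t 11.75 q6 -0.249 slide [-0.6 -0.   0.4] dr [-0.0018  0.0002 -0.0002]
[ 0.33342587 -0.54161324  0.4549298 ] [[ 2.590e-01  9.659e-01 -1.800e-03]
 [ 9.659e-01 -2.590e-01  2.000e-04]
 [-2.000e-04 -1.800e-03 -1.000e+00]]
```

Call:
servo_tool(
  increments=[
    {"slide": [-0.6,0,0.4],"dr": [-0.0018,0,0],"jaw": 0.5},
    {"slide": [-0.6,0,0.4],"dr": [-0.0018,0,0],"jaw": 0.8},
    {"slide": [-0.6,0,0.4],"dr": [-0.0018,0,0],"jaw": 0.8},
    {"slide": [-0.6,0,0.4],"dr": [-0.0018,0,0],"jaw": 0.8},
    {"slide": [-0.6,0,0.4],"dr": [-0.0018,0,0],"jaw": 0.8},
    {"slide": [-0.6,0,0.4],"dr": [-0.0018,0,0],"jaw": 0.8},
    {"slide": [-0.6,0,0.4],"dr": [-0.0018,0,0],"jaw": 0.8},
    {"slide": [-0.6,0,0.4],"dr": [-0.0018,0,0],"jaw": 0.8},
  ],
  force=25,
)

```text
t: 12.55
tool_pos: [0.5831, -0.2692, 0.29]
orientation: [2.492, 1.912, 0.0]
force: [-0.7, 0.5, 1.7]
opening: 0.0276
gripper_force: 25.0
```

Call:
servo_tool(
  increments=[
    {"slide": [0,0,-2],"dr": [0,0,0],"jaw": 0.8},
    {"slide": [0,0,-4],"dr": [0,0,0],"jaw": 0.8},
    {"slide": [0,0,-5],"dr": [0,0,0],"jaw": 0.8},
    {"slide": [0,0,-5],"dr": [0,0,0],"jaw": 0.8},
  ],
)

```text
t: 12.95
tool_pos: [0.583, -0.2692, 0.2948]
orientation: [2.492, 1.912, -0.0]
force: [0.1, -1.1, -2.8]
opening: 0.0275
gripper_force: 25.0
```

```bash
python3 -c "
from m import *
s=read_state();go([.583,-.2692,.295],-15);print(s['force'],s['wrist_torque'],s['tool_pos'])"
```

```text
t 12.95 q6 -0.25 slide [-0.  -0.  -0.2] dr [ 0.0004  0.0003 -0.0002]
[ 0.05850144 -1.12812158 -2.7620406 ] [-0.12537169  0.08820742 -0.00677438] [ 0.58303129 -0.26915804  0.29479036]
```

Call:
servo_tool(
  increments=[
    {"slide": [0,0,-4],"dr": [0,0,0],"jaw": 0.8},
    {"slide": [0,0,-8],"dr": [0,0,0],"jaw": 0.8},
    {"slide": [0,0,-12],"dr": [0,0,0],"jaw": 0.8},
    {"slide": [0,0,-16],"dr": [0,0,0],"jaw": 0.8},
    {"slide": [0,0,-20],"dr": [0,0,0],"jaw": 0.8},
    {"slide": [0,0,-20],"dr": [0,0,0],"jaw": 0.8},
  ],
)

```text
t: 13.55
tool_pos: [0.5833, -0.2693, 0.316]
orientation: [2.491, 1.911, 0.001]
force: [0.4, 0.6, -3.0]
opening: 0.0274
gripper_force: 25.0
```

```bash
python3 -c "
from m import *
s=read_state();go([.583,-.2692,.330],-15);print(s['force'],s['wrist_torque'],s['tool_pos'])"
```

```text
t 13.55 q6 -0.25 slide [  0.   -0.3 -14. ] dr [ 0.0021  0.0008 -0.0002]
[ 0.43293109  0.61310353 -2.99381433] [-0.15063458  0.10749968 -0.0723374 ] [ 0.58331216 -0.26933324  0.31597155]
```

Call:
servo_tool(
  increments=[
    {"slide": [0,-0.3,-4],"dr": [0.002,0,0],"jaw": 0.8},
    {"slide": [0,-0.3,-8],"dr": [0.002,0,0],"jaw": 0.8},
    {"slide": [0,-0.3,-12],"dr": [0.002,0,0],"jaw": 0.8},
    {"slide": [0,-0.3,-14],"dr": [0.002,0,0],"jaw": 0.8},
    {"slide": [0,-0.3,-14],"dr": [0.002,0,0],"jaw": 0.8},
    {"slide": [0,-0.3,-14],"dr": [0.002,0,0],"jaw": 0.8},
    {"slide": [0,-0.3,-14],"dr": [0.002,0,0],"jaw": 0.8},
    {"slide": [0,-0.3,-14],"dr": [0.002,0,0],"jaw": 0.8},
    {"slide": [0,-0.3,-14],"dr": [0.002,0,0],"jaw": 0.8},
  ],
)

```text
t: 14.45
tool_pos: [0.5829, -0.2691, 0.3289]
orientation: [-2.492, -1.912, 0.001]
force: [2.0, -0.2, -2.3]
opening: 0.0273
gripper_force: 25.0
```

```bash
python3 - <<'E'
from m import *
s=read_state();go([.583,-.2692,.330],-15);print(s['force'],s['tool_pos'],s['opening'],s['gripper_force'])
p,d=read_camera("side");X=cloud(camera_params("side"),d);a=project(camera_params("side"),[.583,-.2692,.12])[0].astype(int)
c=p[a[1]-50:a[1]+50,a[0]-50:a[0]+50];cv2.imwrite("pics/fin.png",cv2.resize(c[:,:,::-1],None,fx=6,fy=6,interpolation=2))
E
```

```text
t 14.45 q6 -0.25 slide [-0.   0.1 -1.1] dr [-0.0009  0.0004 -0.0002]
[ 2.01394288 -0.2244985  -2.27486553] [ 0.58286747 -0.26913001  0.32894692] 0.027314740972937464 24.999666810035706
```

View pics/fin.png

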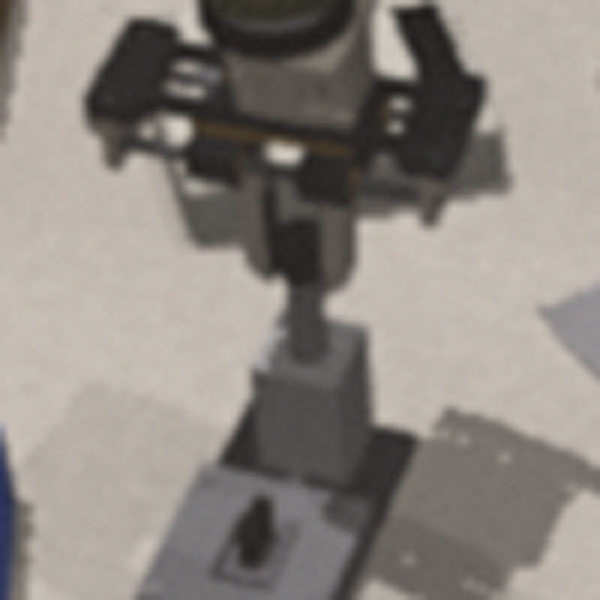

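```bash
python3 - <<'E'
from m import *
P=camera_params("side");o,_=ray(P,[0,0]);A=np.array([.583,-.2692,0]);v=(o-A);v[2]=0;v/=np.linalg.norm(v)
a=project(P,[.583,-.2692,.12])[0].astype(int);crop=lambda X:((project(P,X)-a+50)*6).round(0).tolist()
print("knob underside front at dz 39,35,30,45",[crop(A+v*.014+[0,0,z]) for z in(.1495,.1455,.1405,.1555)],"rod/pump top",crop(A+v*.010+[0,0,.0907]))
g=cv2.imread("pics/fin.png")[:,:,1];print([(y,int(g[y,300:312].mean())) for y in range(220,376,6)])
E
```

```text
knob underside front at dz 39,35,30,45 [[[299.0, 282.0]], [[299.0, 287.0]], [[300.0, 294.0]], [[298.0, 273.0]]] rod/pump top [[306.0, 356.0]]
[(220, 53), (226, 39), (232, 39), (238, 38), (244, 38), (250, 38), (256, 38), (262, 37), (268, 38), (274, 38), (280, 41), (286, 54), (292, 63), (298, 64), (304, 64), (310, 65), (316, 65), (322, 66), (328, 67), (334, 67), (340, 67), (346, 68), (352, 64), (358, 67), (364, 80), (370, 96)]
```

The picture shows the block in its recess with only the tab standing out. The knob's lower edge at crop row 285 puts the draw at about 37–39 mm, so I'll nudge it up slightly.

Call:
servo_tool(
  increments=[
    {"slide": [0,0.1,-0.7],"dr": [-0.001,0,0],"jaw": 0.8},
    {"slide": [0,0.1,-1.3],"dr": [-0.001,0,0],"jaw": 0.8},
    {"slide": [0,0.1,-1.3],"dr": [-0.001,0,0],"jaw": 0.8},
    {"slide": [0,0.1,-1.3],"dr": [-0.001,0,0],"jaw": 0.8},
    {"slide": [0,0.1,-1.3],"dr": [-0.001,0,0],"jaw": 0.8},
    {"slide": [0,0.1,-1.3],"dr": [-0.001,0,0],"jaw": 0.8},
    {"slide": [0,0.1,-1.3],"dr": [-0.001,0,0],"jaw": 0.8},
  ],
)

```text
t: 15.2
tool_pos: [0.5828, -0.2691, 0.3301]
orientation: [-2.492, -1.912, 0.001]
force: [1.1, -0.5, -3.6]
opening: 0.0277
gripper_force: 25.0
```

```bash
python3 -c "
from plant import *
s=read_state();print(s['tool_pos'],s['force'],s['dq']);print(close_job())"
```

```text
[ 0.58282779 -0.26909697  0.33011018] [ 1.14452681 -0.54999723 -3.61844071] [ 0.00029604 -0.00129019  0.00220976 -0.00109471  0.00087987 -0.00077697]
the job is handed in; nothing more can be done
None
```

I pressed the filter block flush into the recess, drew the plunger about 40 mm, and handed the job in at about 15 s with the gripper still holding it; the hand-in gave no verdict.

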